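# Swing out the long hook and hang the caddy on it

### The job

Swing the long hook of the wooden hook panel all the way out, so that it points straight away from the panel. Then hang the little steel caddy on it by its arched handle and let go. Leave the short hook folded against the panel.

Things in the scene. Friction and masses are not known exactly. Their poses are not given: they have to be found in the camera images.
- long_hook (a joint): Swing of the long hook (the middle one), rad: 0 folded along the panel, bar pointing to the robot's right; 1.57 at its stop, straight out to the front (clockwise from above). A level steel bar, 10 mm thick, axis at height 160 mm, on an upright hinge pin 28 mm in front of the panel's face. Stiff hinge (0.05 N m), stays where left. Starts at 0 to 0.25.
- long_hook_peg (a point): Grip point on the upright round steel peg (12 mm thick) at the free end of the long hook, on its axis at height 190 mm: 15 mm below the peg's top, 25 mm above the bar's top. Own +y runs along the bar to the hinge axis, 90 mm away; z up. The peg turns with the bar and can turn between the fingers.
- short_hook (a joint): Swing of the short hook, same sense and height, 50 mm from hinge to peg; left or right of the long one, a fixed knob on the other side. Stays folded. All on a fixed upright wooden panel (400 mm wide, 190 high, 18 thick, facing the robot; foot 16 high, 26 out from its face). A 200 mm globe lamp hangs straight ahead of the robot, 0.29 m from its axis, underside 0.59 m up.
- caddy_grip (a point): Centre of the wooden grip block (14 mm x, 26 y, 38 high) on the handle of an open steel box 60 x, 100 y, 50 high, about 0.25 kg, standing on the worktop; 165 mm above its underside; z up. Under the block a rigid 8 mm wire arch in the y-z plane, 84 mm wide inside, inner top 26 mm below this point, flat for 28 mm; opening 89 mm high, looks along x. Hung on the bar this point is at height 191 mm.
Mind the look-alikes: they are no part of the job. Leave any yellow look-alike of the part that bears caddy_grip alone.

How it is judged:
On the way:
1. the long hook is swung out (within 15 degrees of its stop) (value of joint long_hook above 1.3 rad), for 0.2 s.
At the end, for the whole second after the job is handed in: Long hook out (over 1.3 rad), short hook folded (under 0.2 rad); the caddy hangs on the long bar: grip 12 to 85 mm from the peg towards the hinge, within 20 mm of the bar sideways, within 12 mm of the peg point's height, tilted under 15 degrees (value of joint long_hook above 1.3 rad and value of joint short_hook below 0.2 rad and y of caddy_grip in the frame of long_hook_peg between 0.012 and 0.085 m and x of caddy_grip in the frame of long_hook_peg between -0.02 and 0.02 m and z of caddy_grip in the frame of long_hook_peg between -0.012 and 0.012 m and angle between caddy_grip's own z axis and vertical below 0.26 rad); the robot touches nothing.
It fails at once if the short hook is swung out (value of joint short_hook above 0.5 rad).
It also fails if it takes over 51 s, if anything falls off the work surface, if the arm or the gripper's body presses on something with over 40 N, if the wrist force passes 120 N, or if a joint passes its speed limit or range.

### The arm

A 7-joint arm with a two-finger parallel gripper is mounted at the origin on a cart in front of the work surface, level with it; the furniture and walls round the work are solid. World frame = base frame: x ahead of the robot, y to its left, z up, the work surface at z = 0. Lengths are in m, angles in rad, forces in N, time in s.
With the tool pointing down it reaches from about 0.4 to 0.85 m from the base axis. Payload 10.4 kg.
Tool frame: the origin (TCP) lies between the finger pads; the fingertips stand 14 mm ahead of it and the grasp point (between the pads) lies 5 mm behind it; z points along the fingers, y is the direction in which the jaws open and shut (so a half turn about z gives the same grasp; the last joint's range is limited). The gripper opens to 87 mm and grips with 3 to 60 N. Pads are 19 mm wide; open, the fingers measure 117 mm over their backs; the gripper's body (75 mm by 190 mm) begins 51 mm behind the grasp point.
Start: joints at [-1.21, 0.332, -0.065, 1.46, 0.022, 1.35, -0.088], TCP at [0.234, 0.58, 0.237] pointing down, gripper open.
Joint ranges: [-2.6, 2.6], [-0.5, 2.12], [-1.47, 1.34], [0.16, 2.42], [-1.27, 4.41], [0.06, 2.06], [-2.6, 2.6]. Speed limits (rad/s): [2.22, 2.22, 2.79, 2.79, 3.14, 3.14, 3.14].

### API

Orientations are given as a unit quaternion [x, y, z, w].
In Python, from bench import readout, camera, calibration, order gives the robot as it stands.
- The arm moves only by the tool apply_moves, never from a script. Its argument "deltas" is a list of rows, each an object with "translation": the shift along the world's x, y, z in m, a list of three; "turn": the turn, a rotation vector about the world's x, y, z in rad, a list of three; "hand": the finger opening in m, from 0 to 0.087. A call has 1 to 5 rows; each row shifts and turns the pose as measured when the row begins; what a row does not reach is not made up. A row lasts 1/10 s, in which the tool goes at most 50 mm and 8.59 degrees, less where a joint would pass 70% of its speed; a pose out of reach is approached as far as the arm can. A call with a gripper value outside its range is refused whole. The fingers move at their own pace and stop on an object; "newtons" is the grip in N (left out, the last holds). Time passes only in rows, so rows that do not move let the fingers close. It gives the time, the measured TCP pose, the force and the opening at its end, in the units of the state.
- readout.read_state(): the state, without advancing time (a new reading comes with each control period).
- camera(name): name is "scene" or "top"; returns the picture (400x640x3 uint8, red, green, blue); there is no depth.
- calibration(name): a dict with "fx", "fy", "cx", "cy" (pixels), "extrinsics" (4x4, takes a point from world to camera coordinates). Camera axes: x right, y down, z forward; pixel columns grow to the right and rows downward; lengths in m; the calibration is good to about 2 mm. A picture is of the moment at which its call begins. calibration takes no time and is no camera call.
- order.close_job(): hands the job in, once; it reports no verdict.
The state is a dict: "time": time; "joint_positions": joint angles; "joint_vel": joint speeds; "joint_torque": joint torques, N m; "ee_pos": TCP position; "eef_rot": TCP orientation; "ft_force": force on the tool from outside, world axes, zero at the start; "torque": the same for the moment, N m; "width": finger opening in m.
Only numpy, scipy, OpenCV 4.12 (cv2) and the standard library are available. Lean on these libraries where they do the work, as an engineer would, in place of code of your own. Each camera call takes 0.05 s, during which the arm holds its last target. There are 200 camera calls.

## Working session

There is one attempt and no reset: what is moved stays moved. The work goes in short steps, Python scripts to look and compute and a tool call to move; the robot and the scene stay as the last step left them, time stands still between calls to the robot, and variables do not carry over. Pictures are saved under pics/ and viewed, about 8 in all and at most 12, crops included, and the job is handed in when it is done.

Besides the shell and the picture viewer there is one more tool, called after "Call:" as a command line: name --argument value ..., lists and objects as JSON in quotes. apply_moves: Moves the arm, as the interface text tells. Its arguments: {"type":"object","properties":{"deltas":{"type":"array","items":{"type":"object","properties":{"translation":{"type":"array","items":{"type":"number"}},"turn":{"type":"array","items":{"type":"number"}},"hand":{"type":"number"}}}},"newtons":{"type":"number"}},"required":["deltas"]}

```bash
mkdir -p pics; ls; python3 - <<'E'
from bench import readout,camera,calibration
import cv2,numpy as np
for n in("scene","top"):
    cv2.imwrite(f"pics/{n}0.png",camera(n)[:,:,::-1]); c=calibration(n); print(n,c["fx"],c["fy"],c["cx"],c["cy"],np.round(c["extrinsics"],3).tolist())
s=readout.read_state();print(s)
E
```

```text
pics
scene 444.88167188990974 444.88167188990974 312.23734314364214 198.1924537365365 [[-1.0, 0.019, 0.004, 0.501], [0.014, 0.84, -0.542, -0.214], [-0.014, -0.542, -0.84, 1.353], [0.0, 0.0, 0.0, 1.0]]
top 384.0979229982343 384.0979229982343 319.93813415537113 207.6009106412788 [[0.008, -1.0, 0.013, 0.323], [-0.988, -0.01, -0.151, 0.554], [0.151, -0.012, -0.988, 1.076], [0.0, 0.0, 0.0, 1.0]]
{'time': 0.1, 'joint_positions': array([-1.20958476,  0.33282395, -0.06468153,  1.46084328,  0.02162174,
        1.3498874 , -0.08845949]), 'joint_vel': array([-0.00192441,  0.00061704, -0.00092777, -0.00170672,  0.00347203,
        0.0004177 ,  0.00012502]), 'joint_torque': array([ 1.63054952e-03, -6.24550152e+01,  2.45617947e-02, -3.90715456e+01,
       -6.16760692e-02,  3.67162423e-02,  1.96438475e-05]), 'ee_pos': array([0.23393538, 0.5792246 , 0.23583061]), 'eef_rot': array([ 1.90707053e-01,  9.81646789e-01, -6.27990678e-04, -7.97332054e-05]), 'ft_force': array([-0.2781834 ,  0.71837305, -0.54539305]), 'torque': array([ 0.01521606,  0.043269  , -0.05853544]), 'width': 0.08716783234677963}
```

View pics/scene0.png

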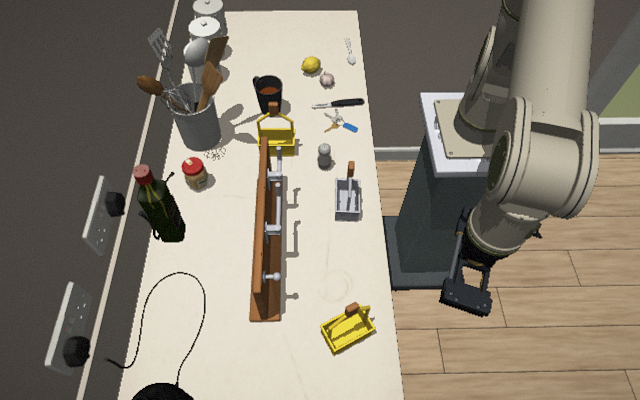

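View pics/top0.png

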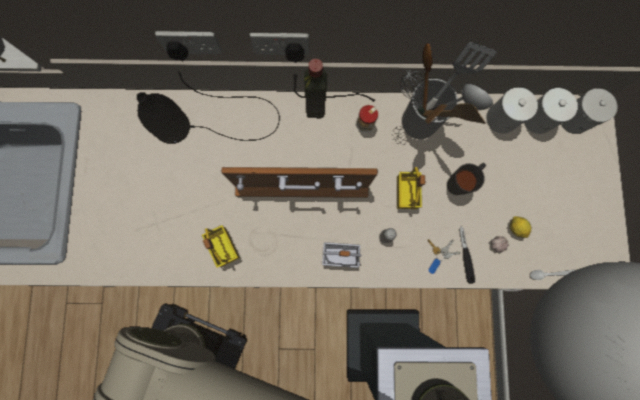

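The scene view shows the panel standing at columns 250-283. The hooks are on its front: short at rows 150-180, long at rows 228-262, knob at row 276. The steel caddy is at (348,195), and yellow look-alikes are at (277,130) and (348,325). In the top view the long hook runs from (283,183) to (318,187), the short one is at (338,183) to (361,185), and the caddy is at (342,256). Next I'll zoom in on both.

```bash
cat > h.py <<'E'
import numpy as np,cv2
from bench import readout,camera,calibration
def ray(n,u,v):
    c=calibration(n);E=np.array(c["extrinsics"]);R,t=E[:3,:3],E[:3,3]
    d=R.T@np.array([(u-c["cx"])/c["fx"],(v-c["cy"])/c["fy"],1]);return -R.T@t,d/np.linalg.norm(d)
def plane(n,u,v,z):
    o,d=ray(n,u,v);return np.round(o+d*(z-o[2])/d[2],4)
def tri(p,q):
    (o,d),(a,b)=ray("scene",*p),ray("top",*q)
    s=np.linalg.lstsq(np.c_[d,-b],a-o,rcond=None)[0];x,y=o+s[0]*d,a+s[1]*b
    return np.round((x+y)/2,4),round(float(np.linalg.norm(x-y)),4)
def proj(n,P):
    c=calibration(n);E=np.array(c["extrinsics"]);p=E[:3,:3]@P+E[:3,3];return c["fx"]*p[0]/p[2]+c["cx"],c["fy"]*p[1]/p[2]+c["cy"]
def crop(im,u,v,w,h,k):return cv2.resize(im[v:v+h,u:u+w],None,fx=k,fy=k,interpolation=cv2.INTER_CUBIC)
E
python3 - <<'E'
from h import *
a=cv2.imread("pics/scene0.png");b=cv2.imread("pics/top0.png")
A=crop(a,240,130,130,160,3.5 if 0 else 3);B=crop(b,215,155,165,120,4)
B=B[:480]
W=np.zeros((480,390+660,3),np.uint8)
cv2.imwrite("pics/c_scene.png",crop(a,245,130,130,145,4));cv2.imwrite("pics/c_top.png",B)
print(proj("top",np.array([.29,0,.69])))
E
```

```text
(np.float64(613.4441945214464), np.float64(350.69247122100296))
```

View pics/c_scene.png

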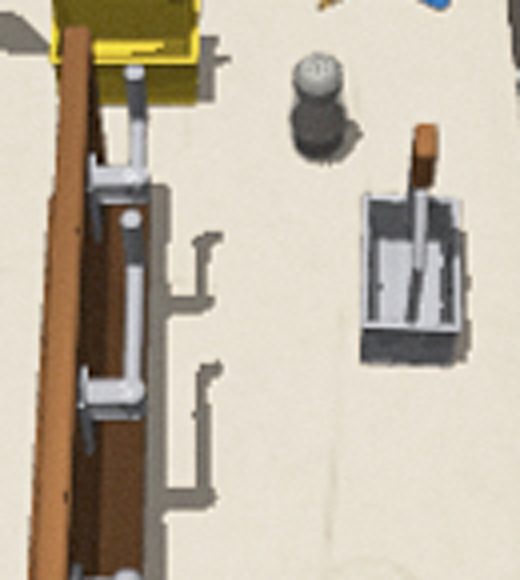

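View pics/c_top.png

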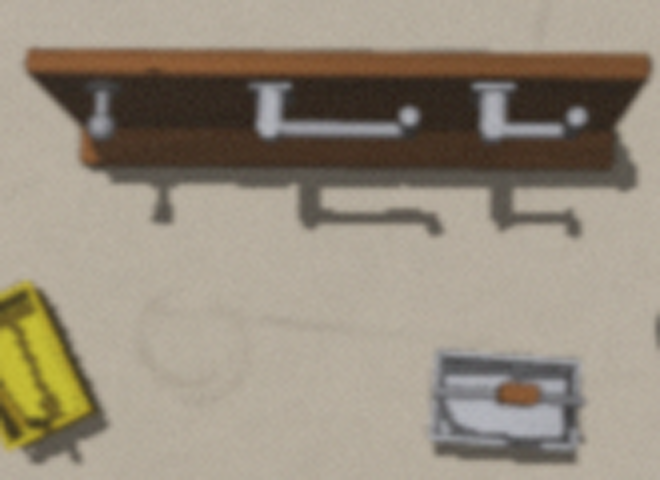

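```bash
python3 - <<'E'
from h import *
S=lambda x,y:(x/4+245,y/4+130)
T=lambda x,y:(x/4+215-.4,y/4+155-.4)
S=lambda x,y:(x/4+245-.4,y/4+130-.4)
print("peg",tri(S(132,217),T(409,116)),plane("top",*T(409,116),.205),plane("scene",*S(132,217),.205))
print("short peg",tri(S(135,73),T(577,116)))
print("hinge",tri(S(131,390),T(268,130)),plane("top",*T(268,130),.165),plane("scene",*S(131,390),.165))
print("short hinge",plane("top",*T(492,130),.165),plane("scene",*S(135,178),.165))
print("block",tri(S(426,127),T(519,392)),plane("top",*T(519,392),.184))
for p in [(441,350),(578,358),(577,454),(435,442)]:print("rim",plane("top",*T(*p),.05))
for p in [(364,196),(461,198),(461,328),(362,326)]:print("rimS",plane("scene",*S(*p),.05))
for p in [(27,52),(650,62)]:print("paneltop",plane("top",*T(*p),.19))
E
```

```text
peg (array([0.5861, 0.3384, 0.204 ]), 0.0009) [0.5863 0.3383 0.205 ] [0.5856 0.3393 0.205 ]
short peg (array([0.5873, 0.2332, 0.2014]), 0.0019)
hinge (array([0.5852, 0.429 , 0.1683]), 0.0023) [0.5848 0.4295 0.165 ] [0.5866 0.4268 0.165 ]
short hinge [0.5863 0.2842 0.165 ] [0.5875 0.2835 0.165 ]
block (array([0.4163, 0.2689, 0.1918]), 0.0001) [0.4166 0.2683 0.184 ]
rim [0.4506 0.3135 0.05  ]
rim [0.4458 0.2161 0.05  ]
rim [0.3784 0.2173 0.05  ]
rim [0.3859 0.3173 0.05  ]
rimS [0.4432 0.2174 0.05  ]
rimS [0.3786 0.2201 0.05  ]
rimS [0.3864 0.3212 0.05  ]
rimS [0.4493 0.3186 0.05  ]
paneltop [0.6285 0.5814 0.19  ]
paneltop [0.6265 0.1847 0.19  ]
```

Positions agree with the given sizes: peg (0.586, 0.339), hinge (0.586, 0.429), caddy grip (0.416, 0.268) with yaw about -3°. All the work can be done tool-down with the jaws along world y. I'll approach in stages, because the lamp is close to the arm's plane.

Call:
apply_moves --deltas '[{"translation":[0.04,-0.015,0.012],"turn":[0,0,0.08],"hand":0.045},{"translation":[0.04,-0.015,0.012],"turn":[0,0,0.08],"hand":0.045},{"translation":[0.04,-0.015,0.012],"turn":[0,0,0.08],"hand":0.045},{"translation":[0.04,-0.015,0.012],"turn":[0,0,0.08],"hand":0.045},{"translation":[0.04,-0.015,0.012],"turn":[0,0,0.08],"hand":0.045}]' --newtons 15

```text
time: 0.6
ee_pos: [0.4301, 0.5037, 0.2936]
eef_rot: [-0.023, 1.0, -0.004, -0.003]
ft_force: [-0.2, -0.0, 0.4]
width: 0.0547
```

Call:
apply_moves --deltas '[{"translation":[0.03,-0.02,0],"turn":[0,0,0.0],"hand":0.045},{"translation":[0.03,-0.02,0],"turn":[0,0,0.0],"hand":0.045},{"translation":[0.0,0,0],"turn":[0,0,0],"hand":0.045}]'

```text
time: 0.9
ee_pos: [0.4995, 0.4568, 0.2938]
eef_rot: [-0.02, 1.0, -0.005, -0.001]
ft_force: [-0.1, -0.5, 0.5]
width: 0.0456
```

```bash
python3 - <<'E'
from h import *
s=readout.read_state();print(s["joint_positions"].round(3),s["joint_torque"].round(1))
cv2.imwrite("pics/top1.png",camera("top")[:,:,::-1])
E
```

```text
[-0.824  0.436  0.019  1.203 -0.003  1.512  0.804] [ -0.8 -69.2   0.6 -40.4  -0.2   0.1   0.9]
```

View pics/top1.png

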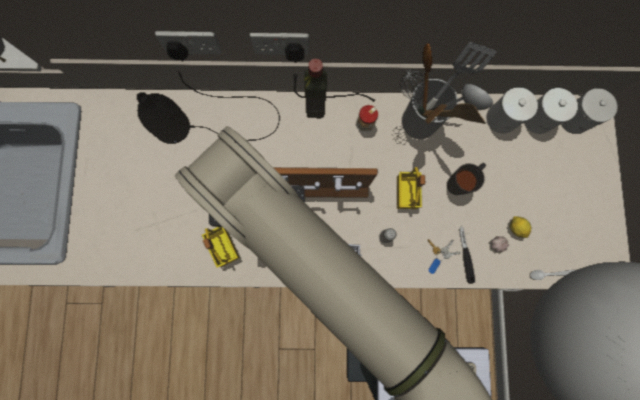

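The top view shows the arm about 100 px clear of the lamp (arm edge at about column 440, lamp edge at about 540), so swinging another 12° is safe. Now over the peg.

Call:
apply_moves --deltas '[{"translation":[0.022,-0.03,0],"turn":[0,0,-0.02],"hand":0.045},{"translation":[0.022,-0.03,0],"turn":[0,0,-0.02],"hand":0.045},{"translation":[0.022,-0.03,-0.015],"turn":[0,0,0],"hand":0.045},{"translation":[0.02,-0.028,-0.02],"turn":[0,0,0],"hand":0.045},{"translation":[0.0,0,0],"turn":[0,0,0],"hand":0.045}]'

```text
time: 1.45
ee_pos: [0.5795, 0.3424, 0.2555]
eef_rot: [-0.005, 1.0, -0.004, -0.005]
ft_force: [-0.8, -0.1, 0.2]
width: 0.045
```

```bash
python3 - <<'E'
from h import *
s=readout.read_state();print(s["joint_positions"].round(3),s["joint_torque"].round(1),s["ee_pos"].round(4),s["eef_rot"].round(3))
a=camera("scene")[:,:,::-1];cv2.imwrite("pics/s2.png",crop(a,235,120,160,130,4))
E
```

```text
[-0.651  0.439  0.07   1.28  -0.029  1.436  0.998] [ -0.8 -70.4   1.4 -40.1  -0.3  -0.4   0.8] [0.5795 0.3424 0.2555] [-0.005  1.    -0.004 -0.005]
```

View pics/s2.png

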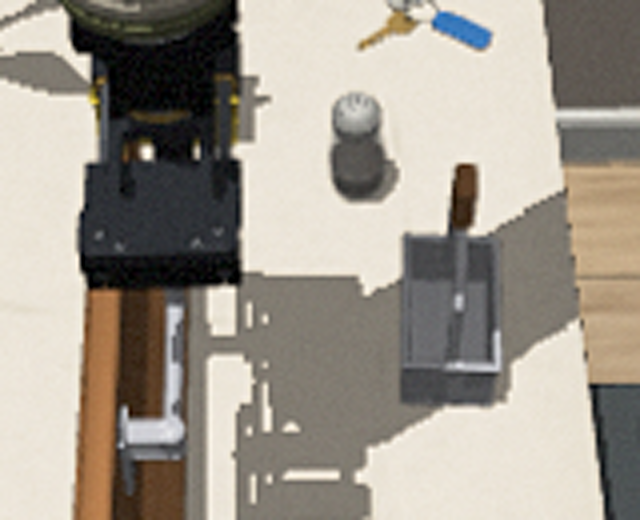

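The gripper body hides the peg, but the measured pose is good to a few mm. Correct and descend.

Call:
apply_moves --deltas '[{"translation":[0.007,-0.0035,-0.015],"turn":[0,0,0],"hand":0.045},{"translation":[0,0,-0.027],"turn":[0,0,0],"hand":0.045},{"translation":[0.0,0,-0.025],"turn":[0,0,0],"hand":0.045},{"translation":[0,0,0],"turn":[0,0,0],"hand":0.045}]'

```text
time: 1.9
ee_pos: [0.5818, 0.3486, 0.1866]
eef_rot: [-0.011, 1.0, -0.001, -0.005]
ft_force: [0.8, 0.2, -0.2]
width: 0.045
```

Call:
apply_moves --deltas '[{"translation":[0.004,-0.009,0],"turn":[0,0,0],"hand":0.045},{"translation":[0,0,0],"turn":[0,0,0],"hand":0.045}]'

```text
time: 2.1
ee_pos: [0.5854, 0.3409, 0.1875]
eef_rot: [-0.012, 1.0, -0.0, -0.005]
ft_force: [-0.6, -1.2, 0.4]
width: 0.0448
```

Call:
apply_moves --deltas '[{"translation":[0,0,0],"turn":[0,0,0],"hand":0.0},{"translation":[0,0,0],"turn":[0,0,0],"hand":0.0},{"translation":[0,0,0],"turn":[0,0,0],"hand":0.0},{"translation":[0,0,0],"turn":[0,0,0],"hand":0.0},{"translation":[0,0,0],"turn":[0,0,0],"hand":0.0}]'

```text
time: 2.6
ee_pos: [0.5871, 0.3392, 0.1912]
eef_rot: [-0.012, 1.0, -0.001, -0.003]
ft_force: [-2.4, -16.8, 2.8]
width: 0.0129
```

The peg is gripped (12.9 mm). Swing it along the arc.

Call:
apply_moves --deltas '[{"translation":[-0.012,0.0,0],"turn":[0,0,0],"hand":0.0},{"translation":[-0.012,0.002,0],"turn":[0,0,0],"hand":0.0},{"translation":[-0.011,0.004,0],"turn":[0,0,0],"hand":0.0},{"translation":[-0.011,0.005,0],"turn":[0,0,0],"hand":0.0}]'

```text
time: 3.0
ee_pos: [0.5421, 0.3491, 0.1912]
eef_rot: [-0.009, 1.0, -0.001, -0.001]
ft_force: [4.3, 3.4, -2.5]
width: 0.0114
```

Call:
apply_moves --deltas '[{"translation":[-0.01,0.007,0],"turn":[0,0,0],"hand":0.0},{"translation":[-0.009,0.008,0],"turn":[0,0,0],"hand":0.0},{"translation":[-0.007,0.009,0],"turn":[0,0,0],"hand":0.0},{"translation":[-0.006,0.01,0],"turn":[0,0,0],"hand":0.0}]'

```text
time: 3.4
ee_pos: [0.5046, 0.3824, 0.191]
eef_rot: [-0.009, 1.0, -0.004, -0.004]
ft_force: [-2.5, -3.8, 1.9]
width: 0.0117
```

Call:
apply_moves --deltas '[{"translation":[-0.003,0.011,0],"turn":[0,0,0],"hand":0.0},{"translation":[-0.003,0.012,0],"turn":[0,0,0],"hand":0.0},{"translation":[-0.001,0.012,0],"turn":[0,0,0],"hand":0.0},{"translation":[0,0.012,0],"turn":[0,0,0],"hand":0.0},{"translation":[0,0.006,0],"turn":[0,0,0],"hand":0.0}]'

```text
time: 3.9
ee_pos: [0.4915, 0.4326, 0.1903]
eef_rot: [-0.009, 1.0, -0.013, -0.009]
ft_force: [-10.5, -29.9, 16.0]
width: 0.0195
```

The stop is reached (-30 N in y). Release and rise.

Call:
apply_moves --deltas '[{"translation":[0,-0.004,0],"turn":[0,0,0],"hand":0.05},{"translation":[0,0,0],"turn":[0,0,0],"hand":0.05},{"translation":[0,0,0],"turn":[0,0,0],"hand":0.05}]'

```text
time: 4.2
ee_pos: [0.4919, 0.4307, 0.1906]
eef_rot: [-0.009, 1.0, -0.012, -0.009]
ft_force: [-0.3, -0.2, 0.3]
width: 0.0356
```

Call:
apply_moves --deltas '[{"translation":[0,0,0.03],"turn":[0,0,0],"hand":0.05},{"translation":[0,0,0.04],"turn":[0,0,0],"hand":0.05},{"translation":[-0.02,-0.045,0.02],"turn":[0,0,0],"hand":0.05},{"translation":[-0.02,-0.045,0.0],"turn":[0,0,-0.03],"hand":0.05},{"translation":[-0.02,-0.04,0.0],"turn":[0,0,-0.03],"hand":0.05}]'

```text
time: 4.7
ee_pos: [0.4305, 0.3097, 0.2797]
eef_rot: [0.017, 1.0, -0.009, -0.009]
ft_force: [0.7, -0.2, 0.1]
width: 0.05
```

```bash
python3 - <<'E'
from h import *
s=readout.read_state();print(s["ee_pos"].round(4),s["eef_rot"].round(3),s["joint_torque"].round(1))
a=camera("scene")[:,:,::-1];cv2.imwrite("pics/s3.png",crop(a,235,120,160,150,4))
E
```

```text
[0.4305 0.3097 0.2797] [ 0.017  1.    -0.009 -0.009] [ -2.8 -39.2  -1.  -42.4  -0.2   0.5   0.1]
```

View pics/s3.png

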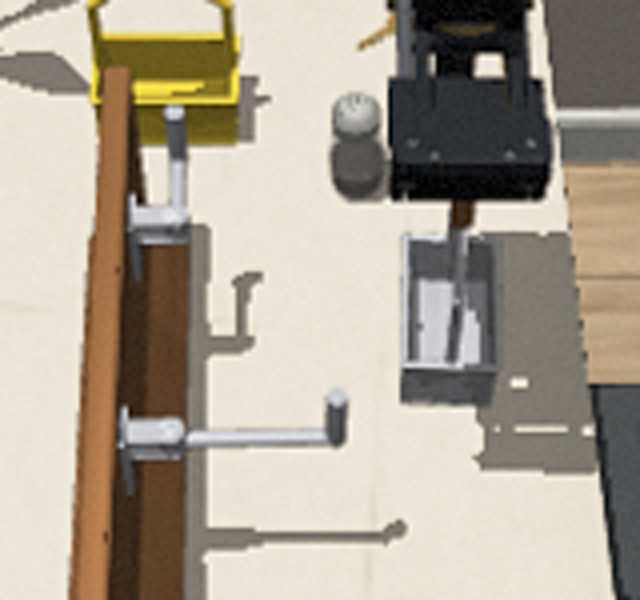

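The hook is straight out, peg top at crop (337,397), i.e. image (319,219). The short hook is still folded and the caddy has not moved. Go over the grip block.

```bash
python3 -c "
from h import *
print(plane('scene',337/4+235-.4,397/4+120-.4,.205),plane('scene',178/4+235-.4,435/4+120-.4,.165))"
```

```text
[0.4963 0.4307 0.205 ] [0.5827 0.43   0.165 ]
```

Call:
apply_moves --deltas '[{"translation":[-0.007,-0.02,-0.01],"turn":[0,0,-0.015],"hand":0.06},{"translation":[-0.007,-0.021,-0.02],"turn":[0,0,0],"hand":0.06},{"translation":[0,0,-0.02],"turn":[0,0,0],"hand":0.06},{"translation":[0,0,0],"turn":[0,0,0],"hand":0.06}]'

```text
time: 5.15
ee_pos: [0.4138, 0.2621, 0.2315]
eef_rot: [0.027, 1.0, -0.007, -0.007]
ft_force: [-0.0, 0.4, -0.1]
width: 0.0598
```

Call:
apply_moves --deltas '[{"translation":[0.003,0.006,-0.02],"turn":[0,0,0],"hand":0.06},{"translation":[0,0,-0.023],"turn":[0,0,0],"hand":0.06},{"translation":[0,0,-0.022],"turn":[0,0,0],"hand":0.06},{"translation":[0,0,0],"turn":[0,0,0],"hand":0.06}]'

```text
time: 5.55
ee_pos: [0.4188, 0.2731, 0.1693]
eef_rot: [0.026, 1.0, -0.004, -0.004]
ft_force: [-0.2, -0.4, 0.5]
width: 0.0602
```

Call:
apply_moves --deltas '[{"translation":[0,0,0],"turn":[0,0,0],"hand":0.0},{"translation":[0,0,0],"turn":[0,0,0],"hand":0.0},{"translation":[0,0,0],"turn":[0,0,0],"hand":0.0},{"translation":[0,0,0],"turn":[0,0,0],"hand":0.0},{"translation":[0,0,0],"turn":[0,0,0],"hand":0.0}]' --newtons 30

```text
time: 6.05
ee_pos: [0.4209, 0.2757, 0.1749]
eef_rot: [0.025, 1.0, -0.002, -0.002]
ft_force: [-0.6, -1.6, 1.5]
width: 0.0278
```

Call:
apply_moves --deltas '[{"translation":[0,0,0.01],"turn":[0,0,0],"hand":0.0},{"translation":[0,0,0.025],"turn":[0,0,0],"hand":0.0},{"translation":[0,0.01,0.03],"turn":[0,0,0],"hand":0.0},{"translation":[0,0.03,0.018],"turn":[0,0,0],"hand":0.0},{"translation":[0,0.03,0],"turn":[0,0,0.02],"hand":0.0}]'

```text
time: 6.55
ee_pos: [0.421, 0.3426, 0.2632]
eef_rot: [0.019, 1.0, -0.002, -0.002]
ft_force: [-0.0, 0.8, -3.1]
width: 0.026
```

Call:
apply_moves --deltas '[{"translation":[0,0.03,0],"turn":[0,0,0.02],"hand":0.0},{"translation":[0,0.03,0],"turn":[0,0,0.01],"hand":0.0},{"translation":[0,0.015,0],"turn":[0,0,0],"hand":0.0},{"translation":[0,0,0],"turn":[0,0,0],"hand":0.0}]'

```text
time: 6.95
ee_pos: [0.419, 0.4244, 0.2656]
eef_rot: [0.001, 1.0, -0.001, -0.002]
ft_force: [-0.7, -0.9, -2.3]
width: 0.0257
```

```bash
python3 - <<'E'
from h import *
s=readout.read_state();print(s["ee_pos"].round(4),s["eef_rot"].round(3),s["width"])
a=camera("scene")[:,:,::-1];cv2.imwrite("pics/s4.png",crop(a,235,140,160,150,4))
E
```

```text
[0.419  0.4244 0.2656] [ 0.001  1.    -0.001 -0.002] 0.025733095621156176
```

View pics/s4.png

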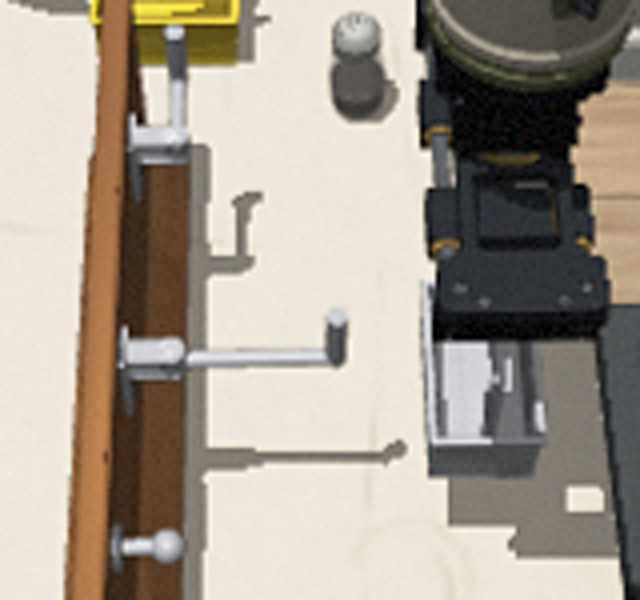

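The caddy is lifted and upright. Its near rim runs from crop (430,441) to (545,437), and its underside edge is at row 475. Check height and offset from those corners.

```bash
python3 -c "
from h import *
for p in [(429,441),(545,437),(425,285)]:print(plane('scene',p[0]/4+235-.4,p[1]/4+140-.4,.141))
for p in [(429,476),(538,473)]:print(plane('scene',p[0]/4+235-.4,p[1]/4+140-.4,.091))
"
```

```text
[0.4461 0.4727 0.141 ]
[0.3825 0.4713 0.141 ]
[0.4429 0.3731 0.141 ]
[0.443  0.4702 0.091 ]
[0.3806 0.4694 0.091 ]
```

The caddy grip is at TCP + (-5, -2, -10) mm. Slide the arch over the peg: y +7 mm, x +122 mm.

Call:
apply_moves --deltas '[{"translation":[0,0.006,-0.004],"turn":[0,0,0],"hand":0.0},{"translation":[0.02,0.001,-0.001],"turn":[0,0,0],"hand":0.0},{"translation":[0.02,0,-0.001],"turn":[0,0,0],"hand":0.0}]'

```text
time: 7.3
ee_pos: [0.4585, 0.4291, 0.2603]
eef_rot: [0.001, 1.0, -0.001, -0.003]
ft_force: [0.2, -0.4, -3.2]
width: 0.0261
```

Call:
apply_moves --deltas '[{"translation":[0.02,0,0],"turn":[0,0,0],"hand":0.0},{"translation":[0.02,0,0],"turn":[0,0,0],"hand":0.0}]'

```text
time: 7.5
ee_pos: [0.5001, 0.4274, 0.2601]
eef_rot: [0.002, 1.0, -0.002, -0.003]
ft_force: [-0.4, -0.1, -3.2]
width: 0.0257
```

Call:
apply_moves --deltas '[{"translation":[0.02,0.002,0],"turn":[0,0,0],"hand":0.0},{"translation":[0.018,0.002,0],"turn":[0,0,0],"hand":0.0},{"translation":[0,0,0],"turn":[0,0,0],"hand":0.0}]'

```text
time: 7.8
ee_pos: [0.5431, 0.4266, 0.2592]
eef_rot: [0.005, 1.0, -0.003, -0.002]
ft_force: [-1.1, -1.1, -2.1]
width: 0.0256
```

Call:
apply_moves --deltas '[{"translation":[0,0.002,-0.02],"turn":[0,0,0],"hand":0.0},{"translation":[0,0.001,-0.02],"turn":[0,0,0],"hand":0.0},{"translation":[0,0,-0.012],"turn":[0,0,0],"hand":0.0}]'

```text
time: 8.1
ee_pos: [0.5439, 0.4278, 0.2078]
eef_rot: [0.007, 1.0, -0.002, -0.001]
ft_force: [-0.6, -0.1, -2.6]
width: 0.0259
```

Call:
apply_moves --deltas '[{"translation":[0,0.003,-0.004],"turn":[0,0,0],"hand":0.0},{"translation":[0,0,-0.003],"turn":[0,0,0],"hand":0.0},{"translation":[0,0,-0.002],"turn":[0,0,0],"hand":0.0}]'

```text
time: 8.4
ee_pos: [0.5431, 0.4301, 0.1986]
eef_rot: [0.007, 1.0, -0.003, -0.002]
ft_force: [-1.3, -3.4, 7.2]
width: 0.0256
```

The z force reversed, so the arch rests on the bar. Open.

Call:
apply_moves --deltas '[{"translation":[0,0,0],"turn":[0,0,0],"hand":0.03},{"translation":[0,0,0],"turn":[0,0,0],"hand":0.04},{"translation":[0,0,0],"turn":[0,0,0],"hand":0.055},{"translation":[0,0,0],"turn":[0,0,0],"hand":0.055},{"translation":[0,0,0],"turn":[0,0,0],"hand":0.055}]'

```text
time: 8.9
ee_pos: [0.5442, 0.4313, 0.2023]
eef_rot: [0.007, 1.0, -0.001, 0.001]
ft_force: [-0.2, 0.4, -0.1]
width: 0.0513
```

```bash
python3 - <<'E'
from h import *
s=readout.read_state();print(s["ee_pos"].round(4),s["eef_rot"].round(3),s["width"],s["ft_force"])
a=camera("scene")[:,:,::-1];cv2.imwrite("pics/s5.png",crop(a,235,140,160,150,4))
E
```

```text
[0.5442 0.4313 0.2023] [ 0.007  1.    -0.001  0.001] 0.05134546279823109 [-0.22689523  0.39363429 -0.12475744]
```

View pics/s5.png

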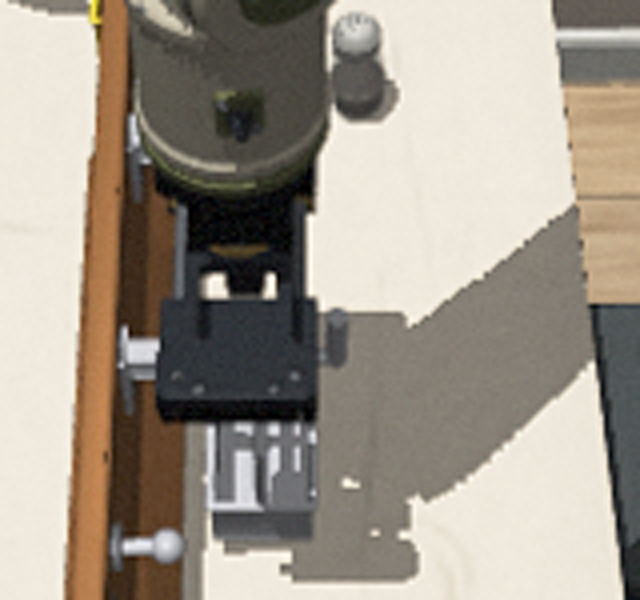

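The caddy hangs on the bar upright, with the peg at crop (337,335) outside it. Retreat straight up, then move left and back.

Call:
apply_moves --deltas '[{"translation":[0,0,0.01],"turn":[0,0,0],"hand":0.06},{"translation":[0,0,0.02],"turn":[0,0,0],"hand":0.06},{"translation":[0,0,0.03],"turn":[0,0,0],"hand":0.06},{"translation":[0,0,0.035],"turn":[0,0,0],"hand":0.06},{"translation":[-0.03,0.03,0.02],"turn":[0,0,0],"hand":0.06}]'

```text
time: 9.45
ee_pos: [0.5173, 0.4548, 0.32]
eef_rot: [0.012, 1.0, -0.004, -0.0]
ft_force: [1.1, 1.3, 0.8]
width: 0.0597
```

Call:
apply_moves --deltas '[{"translation":[-0.035,0.03,0],"turn":[0,0,0],"hand":0.06},{"translation":[-0.035,0.03,0],"turn":[0,0,0],"hand":0.06},{"translation":[-0.035,0.03,0],"turn":[0,0,0],"hand":0.06},{"translation":[-0.035,0.03,0],"turn":[0,0,0],"hand":0.06},{"translation":[0,0,0],"turn":[0,0,0],"hand":0.06}]'

```text
time: 9.95
ee_pos: [0.3679, 0.5826, 0.3295]
eef_rot: [0.01, 1.0, 0.001, 0.002]
ft_force: [0.0, -0.4, 0.0]
width: 0.0601
```

```bash
python3 - <<'E'
from h import *
s=readout.read_state();print(s["time"],s["ee_pos"].round(4),s["width"],s["ft_force"])
a=camera("scene")[:,:,::-1];cv2.imwrite("pics/s6.png",crop(a,235,140,160,150,4))
cv2.imwrite("pics/t6.png",camera("top")[:,:,::-1])
E
```

```text
9.95 [0.3679 0.5826 0.3295] 0.06013656494887153 [ 0.04553495 -0.39143027  0.04270345]
```

View pics/s6.png

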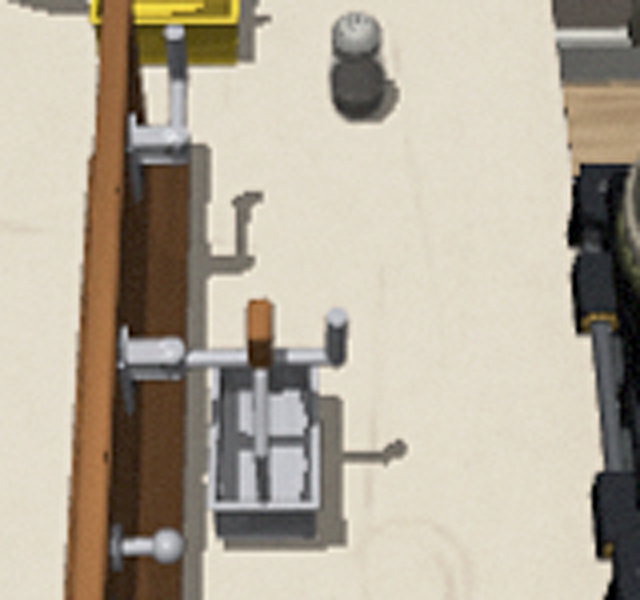

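The caddy hangs on the long bar: grip block at crop (260,303-365), box upright, peg at (337,315) and short hook folded. Last check on the numbers, then hand in.

```bash
python3 - <<'E'
from h import *
from bench import order
S=lambda x,y:(x/4+235-.4,y/4+140-.4)
b=plane("scene",*S(260,304),.21);p=plane("scene",*S(337,316),.205);sp=plane("scene",*S(175,33),.205);print(b,p,p-b,sp)
for q in [(213,506),(320,505),(216,366),(318,366)]:print(plane("scene",*S(*q),.076))
if .016<b[0]-p[0]<.08 and abs(b[1]-p[1])<.017: print(order.close_job())
E
```

```text
[0.5369 0.425  0.21  ] [0.4963 0.4301 0.205 ] [-0.0406  0.0051 -0.005 ] [0.5862 0.2365 0.205 ]
[0.5667 0.4799 0.076 ]
[0.5053 0.4804 0.076 ]
[0.5659 0.3886 0.076 ]
[0.5045 0.3897 0.076 ]
the job is handed in; nothing more can be done
None
```

The long hook is swung out to its stop and the steel caddy hangs on it by its handle. The job was handed in at about 10 s of the 51 s allowed; no verdict was reported.

I gripped the hook's peg and swung it round, ending with about 30 N against the stop. I then lifted the caddy by its grip block, slid the arch over the peg and lowered it until the bar took the weight. I let go and backed the arm well clear, up and to the left.

The last camera check, from the scene view only, showed:
- **Long hook:** straight out, with the peg at (0.496, 0.430) and the hinge at about (0.586, 0.429).
- **Caddy:** its grip is 41 mm from the peg towards the hinge and 5 mm to the side of the bar. The box looks upright. Its height came from the known geometry; I did not measure it separately.
- **Short hook:** its peg is still at (0.586, 0.236), so it is folded.
- **Robot:** the wrist force is near zero and the arm touches nothing.

Two things were not exact. While gripping the peg at the stop, the fingers read 19.5 mm instead of 12 mm because they were pushed apart by the stop force; they released cleanly. The box measured about 91 mm long in the last view instead of 100 mm, probably because the bar and handle hide its far rim. I did not view the last top-camera picture.

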